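Fill the slurry caddy in grit order

TASK

The round steel caddy must hold our six grits of polishing slurry in order round the rinse bottle. Stand the white-capped rinse bottle in the middle of the caddy, the orange-capped bottle between the red and the yellow, the green-capped one between the yellow and the blue, and the purple-capped one between the blue and the red, in whatever order you like. Set each bottle down upright on the caddy's floor, do not drop it; leave the three that already stand there in the caddy, and leave the two wax bars lying where they are.

Things in the scene. Friction and masses are not known exactly. Their poses are not given: they have to be found in the camera images.
- caddy: open round steel cup, fixed to the bench. Origin: centre of underside, z up. Inside diameter 130 mm, wall 3.5, rim 45 mm and flat inner floor 6 mm above the bench. No wells: seven bottles fit, one on its axis, six round it, 60 degrees apart, their axes 43 mm from the caddy's, 3-4 mm play. At the start red, yellow and blue stand in it 120 degrees apart, in either order, any direction
- bottle_red: bottle with red cap, loose in the caddy. All 7 bottles differ only in colour: 90 g, brown body 40 mm in diameter, foot bevelled 4 mm, round shoulders 54 to 68 mm up, label with a band in the cap's colour; at 67-71 mm a collar of 25 mm diameter in that colour; cap 16 mm in diameter, 68 to 98 mm up, to grip by. Origin: centre of underside, z up the bottle
- bottle_yellow: the same bottle with a yellow cap, already in the caddy
- bottle_blue: the same bottle with a blue cap, already in the caddy
- bottle_white: the same bottle with a white cap (the rinse), goes in the middle. White, orange, green and purple start upright on the bench, to the right of the caddy, at least 50 mm between their axes. To the left the polisher's wire guard hangs in the way of the arm (x from 0.53 to 0.57 m, y from 0.03 to 0.31 m, up to 0.28 m high): come in over the front of the bench, nearer the robot
- bottle_orange: the same bottle with an orange cap, standing on the bench; goes between red and yellow
- bottle_green: the same bottle with a green cap, standing on the bench; goes between yellow and blue
- bottle_purple: the same bottle with a purple cap, standing on the bench; goes between blue and red
- wax_bar_white: white bar of polishing wax lying loose on the bench among the four bottles, 32 x 72 x 26 mm, to be left alone; origin at the centre of its underside
- wax_bar_green: green bar of polishing wax lying loose on the bench at its right end, 34 x 88 x 28 mm, to be left alone; origin at the centre of its underside
Mind the look-alikes: they are no part of the job. What is shaped like the bottle_white but pink is not meant.

How it is judged:
By the outcome, as a careful person would: the job done as asked, in the order asked, and still so for the second after the job is handed in, with the robot touching nothing.
It also fails if it takes over 102 s, if anything falls off the work surface, if the arm or the gripper's body presses on something with over 40 N, if the wrist force passes 120 N, or if a joint passes its speed limit or range.

ROBOT

A 7-joint arm with a two-finger parallel gripper is mounted at the origin on a cart in front of the work surface, level with it; the furniture and walls round the work are solid. World frame = base frame: x ahead of the robot, y to its left, z up, the work surface at z = 0. Lengths are in mm, angles in rad, forces in N, time in s.
With the tool pointing down it reaches from about 425 to 975 mm from the base axis. Payload 16.7 kg.
Tool frame: the origin (TCP) lies on the centre line of the jaws, within the pads' length; the fingertips stand ctrl.tip_extent ahead of it and the grasp point (between the pads) lies 2 mm behind it (ctrl.tip_extent is the distance from the TCP to the fingertips, in mm); x points along the fingers, y is the direction in which the jaws open and shut, and the axes are right-handed (so a half turn about x gives the same grasp; the last joint's range is limited). The gripper opens to 85 mm and grips with 20 to 120 N. Pads are 22 mm wide; open, the fingers measure 114 mm over their backs; the gripper's body (76 mm by 85 mm) begins 54 mm behind the grasp point. The pads swing forward as they close: fully open they stand 13 mm farther back than shut.
Start: joints at [0.976, 0.426, 0.074, 1.606, -0.034, 1.111, -0.067], TCP at [291.011, -609.007, 248.302] pointing down, gripper open.
Joint ranges: [-2.85, 2.85], [-0.5, 2.14], [-1.23, 1.37], [0.21, 2.46], [-1.02, 4.16], [0.16, 2.05], [-2.73, 2.73]. Speed limits (rad/s): [1.89, 1.89, 2.39, 2.39, 3.01, 3.01, 3.01].

INTERFACE

Orientations are given as a unit quaternion [w, x, y, z].
In Python, from cell import get_obs, vision, ctrl gives the robot as it stands.
- The arm moves only by the tool step_arm, never from a script. Its arguments are lists of equal length, an entry for each row: "fingers": the gripper command: -1 is fully open, 1 is shut, values between are in proportion; "travel": the shift along the tool's x, y, z in cm, a list of three; "rotation": the turn, a rotation vector about the tool's x, y, z in rad, a list of three. A call has 1 to 8 rows; each row shifts and turns the commanded pose from where the row before left it, along the tool's axes as they then stand; what a row does not reach is not made up. A row lasts 1/12 s, in which the tool goes at most 41.7 mm and 7.16 degrees, less where a joint would pass 70% of its speed; a pose out of reach is approached as far as the arm can. A call with a gripper value outside its range is refused whole. The fingers move at their own pace and stop on an object; the grip force is fixed at half the most. Time passes only in rows, so rows that do not move let the fingers close. It gives the time, the measured TCP pose, the force and the opening at its end, in the units of the state.
- get_obs(): the state, without advancing time (a new reading comes with each control period).
- vision.camera(name): name is "scene" or "top"; returns a dict with "image" (480x640x3 uint8, red, green, blue), "intrinsics" (3x3 intrinsics, pixels), "origin" and "rotation" of the camera in the world. Camera axes: x right, y down, z forward; pixel columns grow to the right and rows downward; lengths in mm; the calibration is good to about 2 mm. A picture is of the moment at which its call begins. There is no depth.
- ctrl.job_done(): hands the job in, once; it reports no verdict.
The state is a dict: "t": time; "joint_positions": joint angles; "qd": joint speeds; "effort": joint torques, N m; "tcp_pos": TCP position; "orientation": TCP orientation; "ft_force": force on the tool from outside, world axes, zero at the start; "torque": the same for the moment, N m; "width": finger opening in mm.
Only numpy, scipy, OpenCV 4.12 (cv2) and the standard library are available. Lean on these libraries where they do the work, as an engineer would, in place of code of your own. Each camera call takes 0.05 s, during which the arm holds its last target. There are 200 camera calls.

## Working session

There is one attempt and no reset: what is moved stays moved. The work goes in short steps, Python scripts to look and compute and a tool call to move; the robot and the scene stay as the last step left them, time stands still between calls to the robot, and variables do not carry over. Pictures are saved under pics/ and viewed, about 12 in all and at most 16, crops included, and the job is handed in when it is done.

Besides the shell and the picture viewer there is one more tool, called after "Request:" as a command line: name --argument value ..., lists and objects as JSON in quotes. step_arm: Moves the arm, as the interface text tells. Its arguments: {"type":"object","properties":{"fingers":{"type":"array","items":{"type":"number"}},"travel":{"type":"array","items":{"type":"array","items":{"type":"number"}}},"rotation":{"type":"array","items":{"type":"array","items":{"type":"number"}}}},"required":["fingers","travel","rotation"]}

```bash
mkdir -p pics; ls; python3 - <<'E'
from cell import get_obs, vision, ctrl
import cv2
o=get_obs();print({k:(v if not hasattr(v,'tolist') else [round(float(x),3) for x in v]) for k,v in o.items() if k!='effort'})
print(ctrl.tip_extent)
for n in("scene","top"):
    c=vision.camera(n);cv2.imwrite(f"pics/{n}0.png",c["image"][:,:,::-1]);print(n,c["intrinsics"],c["origin"],c["rotation"])
E
```

```text
pics
{'t': 0.0, 'joint_positions': [0.976, 0.427, 0.074, 1.607, -0.034, 1.111, -0.067], 'qd': [-0.0, -0.001, -0.0, 0.0, 0.001, -0.001, 0.001], 'tcp_pos': [290.84, -608.701, 247.606], 'orientation': [-0.156, -0.689, -0.157, 0.69], 'ft_force': [0.029, -0.301, -0.582], 'torque': [0.007, 0.005, 0.017], 'width': 85.72266454432066}
17.0
scene [[478.89493223   0.         325.34646186]
 [  0.         478.89493223 240.50019661]
 [  0.           0.           1.        ]] [ 81.09661647 179.23382439 613.92082594] [ 0.16117817 -0.37101138  0.83259393 -0.37836424]
top [[529.34009195   0.         318.06298622]
 [  0.         529.34009195 244.86190207]
 [  0.           0.           1.        ]] [ 454.51715605 -236.81722978  972.81648918] [ 0.02890188 -0.70271343  0.71061422 -0.01964554]
```

View pics/scene0.png

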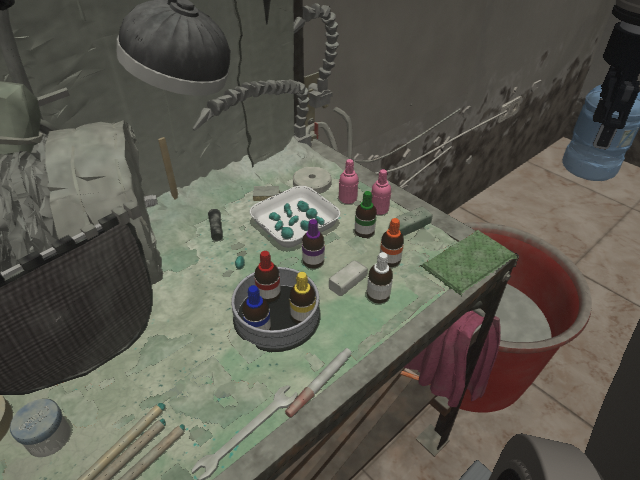

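View pics/top0.png

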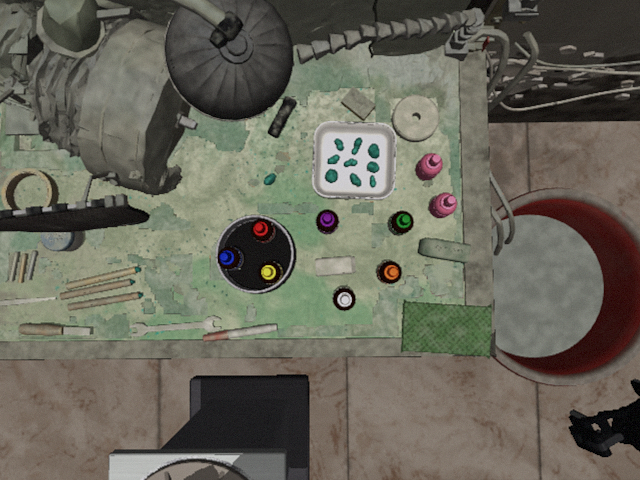

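The scene view and the top view agree. In the top view:
- Caddy at (256,254), with red (262,228), yellow (269,271) and blue (226,257).
- Loose bottles: white (344,298), orange (391,271), green (402,220) and purple (327,220).
- The pink bottles at (430,165) and (444,205) are decoys. The only white-capped bottle is at (344,298).
- The wax bars are at (335,266) and (442,247).

Next I'll measure.

```bash
cat > h.py <<'E'
import numpy as np, cv2
from scipy.spatial.transform import Rotation as R
from cell import get_obs, vision, ctrl
def rot(q): q=np.asarray(q,float); return R.from_quat(np.r_[q[1:],q[0]]).as_matrix() if q.size==4 else q
def ray(c,u,v):
    d=rot(c["rotation"])@np.linalg.solve(c["intrinsics"],[u,v,1.]); return np.array(c["origin"]),d
def plane(c,u,v,z):
    o,d=ray(c,u,v); return o+d*(z-o[2])/d[2]
def proj(c,p):
    q=c["intrinsics"]@(rot(c["rotation"]).T@(np.array(p)-c["origin"])); return q[:2]/q[2]
def tri(a,b):
    (o1,d1),(o2,d2)=a,b; s=np.linalg.lstsq(np.c_[d1,-d2],o2-o1,rcond=None)[0]
    p,q=o1+s[0]*d1,o2+s[1]*d2; return (p+q)/2,np.linalg.norm(p-q)
HUE={'red':(0,5),'orange':(6,15),'yellow':(22,33),'green':(50,72),'blue':(112,127),'purple':(132,152)}
def mask(im,name):
    h,s,v=[x.astype(int) for x in cv2.split(cv2.cvtColor(im,cv2.COLOR_RGB2HSV))]
    if name=='white': m=(s<40)&(v>150)
    else:
        lo,hi=HUE[name]; m=(h>=lo)&(h<=hi)&(s>140)&(v>60)
        if name=='red': m|=(h>=175)&(s>140)&(v>60)
    return m.astype(np.uint8)
def blob(c,name,uv,r=25):
    """cap blob nearest uv: returns centroid, area, bbox"""
    m=mask(c["image"],name); n,l,st,ce=cv2.connectedComponentsWithStats(m)
    k=[i for i in range(1,n) if st[i,4]>25 and np.hypot(*(ce[i]-uv))<r]
    if not k: return None
    i=max(k,key=lambda i:st[i,4]); return ce[i],st[i,4],st[i,:4]
E
python3 - <<'E'
from h import *
T=vision.camera("top");S=vision.camera("scene")
tp=dict(red=(262,228),yellow=(269,271),blue=(226,257),white=(344,298),orange=(391,271),green=(402,220),purple=(327,220))
sp=dict(red=(266,258),yellow=(302,280),blue=(254,295),white=(381,262),orange=(394,227),green=(367,200),purple=(313,227))
for n in tp:
    a=blob(T,n,tp[n],12);b=blob(S,n,sp[n],15)
    print(n,a,b)
    if a: print('  top@83',plane(T,*a[0],83+6*(n in('red','yellow','blue'))).round(1))
    if a and b: print('  tri',[x.round(1) for x in tri(ray(T,*a[0]),ray(S,*b[0]))])
im=T["image"][:,:,::-1]
cv2.imwrite("pics/crop1.png",cv2.resize(im[190:320,200:420],None,fx=3.6,fy=3.6,interpolation=cv2.INTER_CUBIC))
q=get_obs()['orientation'];print(rot(q).round(3))
E
```

```text
red (array([260.03030303, 228.40606061]), np.int32(165), array([253, 221,  15,  16], dtype=int32)) (array([265.1790393 , 262.17467249]), np.int32(229), array([258, 251,  16,  22], dtype=int32))
  top@83 [ 544.2 -128.4   89. ]
  tri [array([ 546.4, -125.9,   81.3]), np.float64(4.1)]
yellow (array([268.03225806, 271.92473118]), np.int32(186), array([261, 265,  15,  15], dtype=int32)) (array([301.568, 283.748]), np.int32(250), array([294, 272,  16,  22], dtype=int32))
  top@83 [ 471.  -141.5   89. ]
  tri [array([ 472.5, -139.2,   80.5]), np.float64(3.8)]
blue (array([226.20645161, 257.30967742]), np.int32(155), array([219, 250,  15,  15], dtype=int32)) (array([253.82421875, 297.328125  ]), np.int32(256), array([246, 285,  17,  23], dtype=int32))
  top@83 [496.3 -71.5  89. ]
  tri [array([497.9, -68.5,  81. ]), np.float64(3.9)]
white (array([344.47761194, 299.38059701]), np.int32(134), array([338, 292,  14,  15], dtype=int32)) (array([381.11764706, 268.41176471]), np.int32(51), array([374, 263,  15,  10], dtype=int32))
  top@83 [ 423.9 -268.7   83. ]
  tri [array([ 424.8, -268.1,   64.2]), np.float64(3.9)]
orange (array([391.04278075, 271.87700535]), np.int32(187), array([384, 265,  15,  15], dtype=int32)) (array([393.65048544, 228.74271845]), np.int32(206), array([386, 218,  15,  20], dtype=int32))
  top@83 [ 469.  -347.3   83. ]
  tri [array([ 470.2, -347.2,   76. ]), np.float64(2.9)]
green (array([403.26153846, 220.5       ]), np.int32(130), array([396, 214,  15,  14], dtype=int32)) None
  top@83 [ 555.3 -369.6   83. ]
purple (array([326.85333333, 219.10666667]), np.int32(150), array([320, 212,  15,  15], dtype=int32)) (array([312.48148148, 235.25925926]), np.int32(27), array([307, 232,  13,   6], dtype=int32))
  top@83 [ 559.2 -240.8   83. ]
  tri [array([ 562.9, -239.7,   62.4]), np.float64(3.3)]
[[-0.     0.431 -0.902]
 [ 0.001 -0.902 -0.431]
 [-1.    -0.001  0.   ]]
```

View pics/crop1.png

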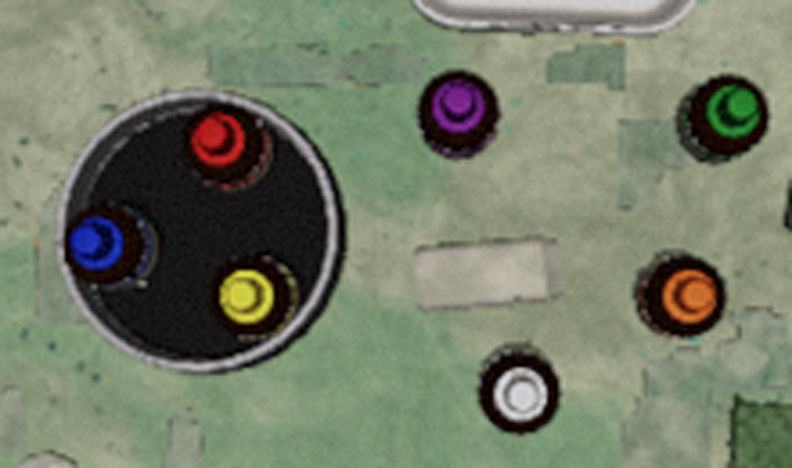

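White is confirmed in the crop. I'm fixing one jaw yaw (130°) that fits mid-gap for every slot. Turn first, then travel to white.

Request:
step_arm --fingers '[-0.06, -0.06, -0.06, -0.06, -0.06, -0.06, -0.06, -0.06]' --travel '[[0, 0, 0], [0, 0, 0], [0, 0, 0], [0, -1.4, -2.6], [0, -1.4, -2.6], [0, -1.4, -2.6], [0, -1.4, -2.6], [0, -1.4, -2.6]]' --rotation '[[-0.12, 0, 0], [-0.12, 0, 0], [-0.013, 0, 0], [0, 0, 0], [0, 0, 0], [0, 0, 0], [0, 0, 0], [0, 0, 0]]'

```text
t: 0.87
tcp_pos: [345.7, -470.5, 248.2]
orientation: [0.241, 0.665, 0.241, -0.665]
ft_force: [1.1, -0.2, -0.1]
width: 45.3
```

Request:
step_arm --fingers '[-0.06, -0.06, -0.06, -0.06, -0.06, -0.06, -0.06, -0.06]' --travel '[[0, -1.4, -2.6], [0, -1.4, -2.6], [0, -1.4, -2.6], [0, -1.4, -2.6], [0, -1.4, -2.6], [0, -1.4, -2.6], [0, 0, 0], [0, 0, 0]]' --rotation '[[0, 0, 0], [0, 0, 0], [0, 0, 0], [0, 0, 0], [0, 0, 0], [0, 0, 0], [0, 0, 0], [0, 0, 0]]'

```text
t: 1.53
tcp_pos: [411.6, -305.9, 248.5]
orientation: [0.242, 0.665, 0.242, -0.664]
ft_force: [-0.6, -0.9, -1.3]
width: 45.4
```

```bash
cat >> h.py <<'E'
C=np.array([504.5,-112.5])
GOAL={n:C+43*np.array([np.cos(a),np.sin(a)]) for n,a in dict(orange=-1.396,green=2.794,purple=.700).items()}; GOAL['white']=C
START=dict(white=(424,-268.6),orange=(469.5,-347.6),green=(556.4,-370),purple=(560.3,-240.4))
def go(*tgts):
    """tool-frame travel in cm for successive world targets (x,y,z)"""
    o=get_obs(); p=np.array(o['tcp_pos']); M=rot(o['orientation'])
    print('t',round(o['t'],2),'tcp',p.round(1),'F',np.round(o['ft_force'],1),'w',round(o['width'],1),'yaw',np.degrees(np.arctan2(M[1,1],M[0,1])).round(1),'tilt',M[:,0].round(3))
    for t in tgts:
        print(np.round(t,1),'->',(M.T@(np.array(t)-p)/10).round(2)); p=np.array(t,float)
E
python3 -c "
from h import *
go((*START['white'],200),(*START['white'],93));print(GOAL)"
```

```text
t 1.53 tcp [ 411.6 -305.9  248.5] F [-0.6 -0.9 -1.3] w 45.4 yaw -50.0 tilt [ 0.  0. -1.]
[ 424.  -268.6  200. ] -> [ 4.85 -2.06 -3.35]
[ 424.  -268.6   93. ] -> [10.7 -0.   0. ]
{'orange': array([ 511.97802558, -154.84476512]), 'green': array([464.07159505, -97.85267692]), 'purple': array([537.38821405, -84.79863945]), 'white': array([ 504.5, -112.5])}
```

Request:
step_arm --fingers '[-0.06, -0.06, -0.06, -0.06, -0.06, -0.06]' --travel '[[2.5, -1.03, -1.68], [2.5, -1.03, -1.67], [2.5, 0, 0], [2, 0, 0], [0, 0, 0], [0, 0, 0]]' --rotation '[[0, 0, 0], [0, 0, 0], [0, 0, 0], [0, 0, 0], [0, 0, 0], [0, 0, 0]]'

```text
t: 2.03
tcp_pos: [422.6, -270.5, 153.0]
orientation: [-0.241, -0.664, -0.242, 0.665]
ft_force: [-0.4, 0.2, 0.0]
width: 45.2
```

```bash
python3 -c "
from h import *
go((*START['white'],93))
s=vision.camera('scene');t=vision.camera('top')
a=s['image'][160:340,290:470];b=t['image'][220:370,270:450]
p=[cv2.resize(x,(396,n)) for x,n in((a,396),(b,330))];p[1]=cv2.copyMakeBorder(p[1],0,66,0,0,0)
cv2.imwrite('pics/w1.png',np.hstack(p)[:,:,::-1])"
```

```text
t 2.03 tcp [ 422.6 -270.5  153. ] F [-0.4  0.2  0. ] w 45.2 yaw -50.1 tilt [-0.002  0.001 -1.   ]
[ 424.  -268.6   93. ] -> [ 6.   -0.05 -0.24]
```

View pics/w1.png

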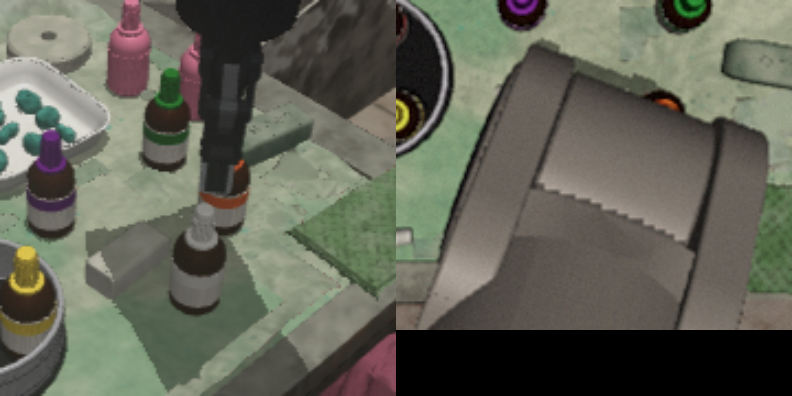

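```bash
python3 -c "
from h import *
s=vision.camera('scene');p=get_obs()['tcp_pos']
for z in (136,98): print(z,proj(s,(p[0],p[1],z)))
print('cap98',proj(s,(*START['white'],98)),'cap71',proj(s,(*START['white'],71)))
cv2.imwrite('pics/w2.png',cv2.resize(s['image'][200:300,350:430],None,fx=6,fy=6,interpolation=cv2.INTER_NEAREST)[:,:,::-1])"
```

```text
136 [388.24565569 234.68298759]
98 [385.86629448 252.84260484]
cap98 [384.85651973 253.39095601] cap71 [383.28070161 265.58259928]
```

View pics/w2.png

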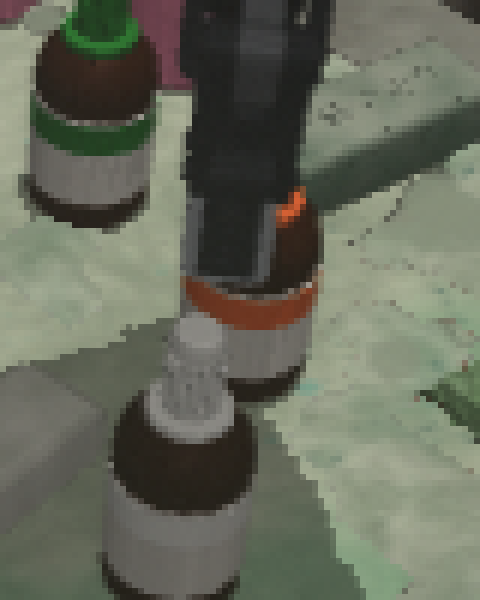

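Finger position agrees with the scene camera. The cap sits about 1.6 px left of the top-view estimate, so the top camera is offset by roughly (+1.9,+1.6) mm. Correcting and gripping.

```bash
sed -i 's/^C=.*/C=np.array([506.,-111.])/; s/^START=.*/START=dict(white=(425.9,-267.0),orange=(471.2,-346.2),green=(558.1,-368.6),purple=(562,-239))/' h.py; python3 -c "
from h import *
go((*START['white'],93))
s=vision.camera('scene')
for n,uv in dict(red=(266,258),yellow=(302,280),blue=(254,295),orange=(394,227)).items():
    b=blob(s,n,uv,15); t={'red':-.347,'yellow':-2.44,'blue':1.747}
    q=(*(C+43*np.array([np.cos(t[n]),np.sin(t[n])])),82) if n in t else (*START[n],76)
    print(n,b[0].round(1),proj(s,q).round(1))"
```

```text
t 2.18 tcp [ 423.8 -270.7  154.7] F [0.2 0.2 1.2] w 45.2 yaw -50.1 tilt [ 0.002 -0.001 -1.   ]
[ 425.9 -267.    93. ] -> [ 6.17 -0.16 -0.4 ]
red [265.2 262.1] [266.3 262.1]
yellow [301.6 283.7] [302.3 283.1]
blue [253.8 297.3] [255.  296.8]Traceback (most recent call last):
  File "<string>", line 8, in <module>
    print(n,b[0].round(1),proj(s,q).round(1))
            ~^^^
TypeError: 'NoneType' object is not subscriptable
```

Request:
step_arm --fingers '[-0.06, -0.06, -0.06, -0.06, 0.5, 1, 1, 1]' --travel '[[2, -0.05, -0.25], [2, 0, -0.25], [1.5, 0, 0], [0.5, 0, 0], [0, 0, 0], [0, 0, 0], [0, 0, 0], [0, 0, 0]]' --rotation '[[0, 0, 0], [0, 0, 0], [0, 0, 0], [0, 0, 0], [0, 0, 0], [0, 0, 0], [0, 0, 0], [0, 0, 0]]'

```text
t: 2.9
tcp_pos: [427.5, -266.6, 94.5]
orientation: [0.242, 0.665, 0.241, -0.664]
ft_force: [-1.0, 1.0, 8.5]
width: 13.4
```

Request:
step_arm --fingers '[1, 1, 1, 1, 1, 1, 1, 1]' --travel '[[0, 0, 0], [0, 0, 0], [0, 0, 0], [-0.2, 0, 0], [-1, 0, 0], [-2, 0, 0], [-2, 0, 0], [0, 0, 0]]' --rotation '[[0, 0, 0], [0, 0, 0], [0, 0, 0], [0, 0, 0], [0, 0, 0], [0, 0, 0], [0, 0, 0], [0, 0, 0]]'

```text
t: 3.57
tcp_pos: [428.4, -267.1, 149.5]
orientation: [0.243, 0.666, 0.241, -0.663]
ft_force: [1.2, -1.1, 0.3]
width: 13.5
```

```bash
python3 -c "
from h import *
go((*C,149))
s=vision.camera('scene')
cv2.imwrite('pics/w3.png',cv2.resize(s['image'][180:320,320:440],None,fx=4,fy=4,interpolation=cv2.INTER_NEAREST)[:,:,::-1])"
```

```text
t 3.57 tcp [ 428.4 -267.1  149.5] F [ 1.2 -1.1  0.3] w 13.5 yaw -50.0 tilt [ 0.005 -0.002 -1.   ]
[ 506. -111.  149.] -> [  0.05  -6.96 -15.98]
```

View pics/w3.png

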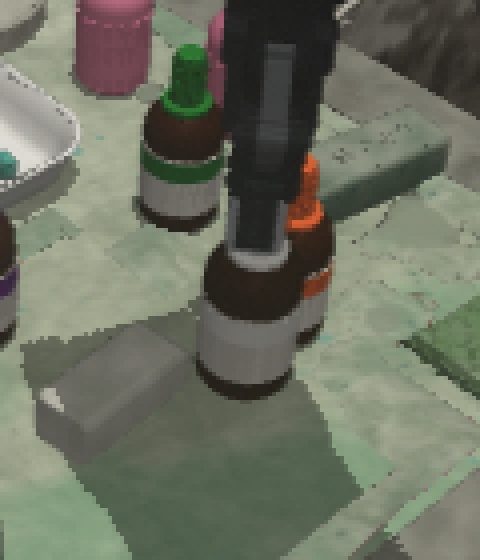

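White is held upright. Lift and carry it over the caddy centre.

Request:
step_arm --fingers '[1, 1, 1, 1, 1, 1, 1, 1]' --travel '[[-2.5, 0, 0], [-2.5, 0, 0], [-2.0, -0.9, -2.2], [0, -1, -2.4], [0, -1, -2.4], [0, -1, -2.4], [0, -1, -2.4], [0, -1, -2.4]]' --rotation '[[0, 0, 0], [0, 0, 0], [0, 0, 0], [0, 0, 0], [0, 0, 0], [0, 0, 0], [0, 0, 0], [0, 0, 0]]'

```text
t: 4.28
tcp_pos: [497.7, -128.5, 215.4]
orientation: [-0.242, -0.664, -0.242, 0.664]
ft_force: [1.0, -0.9, -0.9]
width: 13.8
```

Request:
step_arm --fingers '[1, 1, 1, 1, 1]' --travel '[[0, -1, -1.9], [0, 0, 0], [0, 0, 0], [0, 0, 0], [0, 0, 0]]' --rotation '[[0, 0, 0], [0, 0, 0], [0, 0, 0], [0, 0, 0], [0, 0, 0]]'

```text
t: 4.7
tcp_pos: [505.2, -110.8, 215.3]
orientation: [-0.242, -0.664, -0.242, 0.665]
ft_force: [-0.1, -0.5, -1.1]
width: 13.4
```

```bash
sed -i 's/^C=.*/C=np.array([506.8,-110.3])/' h.py; python3 -c "
from h import *
go((508,-109.4,130),(508,-109.4,100.5))
s=vision.camera('scene')
cv2.imwrite('pics/w4.png',cv2.resize(s['image'][140:360,200:400],None,fx=2.7,fy=2.7,interpolation=cv2.INTER_NEAREST)[:,:,::-1])"
```

```text
t 4.7 tcp [ 505.2 -110.8  215.3] F [-0.1 -0.5 -1.1] w 13.4 yaw -50.0 tilt [-0. -0. -1.]
[ 508.  -109.4  130. ] -> [ 8.53  0.07 -0.3 ]
[ 508.  -109.4  100.5] -> [ 2.95  0.   -0.  ]
```

View pics/w4.png

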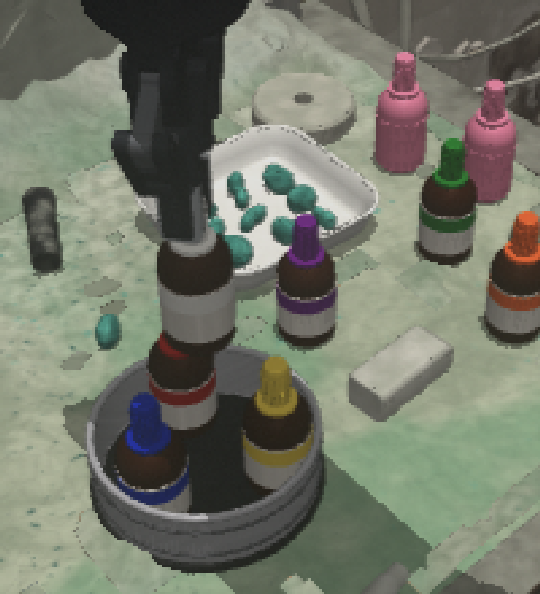

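White hangs upright above the caddy at crop (195,290). Descending with the small correction, slowly at the end.

Request:
step_arm --fingers '[1, 1, 1, 1, 1, 1, 1]' --travel '[[2.5, 0.05, -0.3], [2.5, 0, 0], [2, 0, 0], [1.5, 0, 0], [1, 0, 0], [0.5, 0, 0], [0, 0, 0]]' --rotation '[[0, 0, 0], [0, 0, 0], [0, 0, 0], [0, 0, 0], [0, 0, 0], [0, 0, 0], [0, 0, 0]]'

```text
t: 5.33
tcp_pos: [507.9, -108.6, 114.7]
orientation: [-0.242, -0.664, -0.242, 0.665]
ft_force: [0.8, 0.4, -0.6]
width: 13.7
```

Request:
step_arm --fingers '[1, 1, 1, 1, 1, 1]' --travel '[[0.5, 0, 0], [0.4, 0, 0], [0.3, 0, 0], [0.2, 0, 0], [0, 0, 0], [0, 0, 0]]' --rotation '[[0, 0, 0], [0, 0, 0], [0, 0, 0], [0, 0, 0], [0, 0, 0], [0, 0, 0]]'

```text
t: 5.83
tcp_pos: [508.4, -108.2, 101.4]
orientation: [0.242, 0.664, 0.242, -0.664]
ft_force: [-0.3, 0.8, -1.0]
width: 13.4
```

```bash
python3 -c "
from h import *
go((508,-109.4,100.5))"
```

```text
t 5.83 tcp [ 508.4 -108.2  101.4] F [-0.3  0.8 -1. ] w 13.4 yaw -50.0 tilt [ 0.  0. -1.]
[ 508.  -109.4  100.5] -> [0.09 0.06 0.11]
```

Request:
step_arm --fingers '[1, 1, 1, 1]' --travel '[[0.1, 0.05, 0.1], [0.05, 0, 0], [0, 0, 0], [0, 0, 0]]' --rotation '[[0, 0, 0], [0, 0, 0], [0, 0, 0], [0, 0, 0]]'

```text
t: 6.17
tcp_pos: [508.5, -109.2, 100.6]
orientation: [0.242, 0.665, 0.242, -0.664]
ft_force: [-2.3, 1.6, 9.7]
width: 13.5
```

Request:
step_arm --fingers '[1, 1]' --travel '[[0.1, 0, 0], [0, 0, 0]]' --rotation '[[0, 0, 0], [0, 0, 0]]'

```text
t: 6.33
tcp_pos: [509.3, -109.2, 100.6]
orientation: [0.243, 0.665, 0.242, -0.663]
ft_force: [-4.6, 1.5, 26.2]
width: 13.7
```

Contact with the floor at z≈100.6. Release narrowly and rise.

Request:
step_arm --fingers '[1, 0.3, 0.3, 0.3, 0.3, 0.3, 0.3, 0.3]' --travel '[[-0.1, 0, 0], [0, 0, 0], [0, 0, 0], [0, 0, 0], [-0.5, 0, 0], [-2, 0, 0], [-2.5, 0, 0], [-2.5, 0, 0]]' --rotation '[[0, 0, 0], [0, 0, 0], [0, 0, 0], [0, 0, 0], [0, 0, 0], [0, 0, 0], [0, 0, 0], [0, 0, 0]]'

```text
t: 7.0
tcp_pos: [507.4, -109.1, 175.6]
orientation: [-0.242, -0.664, -0.242, 0.665]
ft_force: [1.0, -0.3, 1.0]
width: 30.1
```

```bash
python3 -c "
from h import *
go((*START['orange'],175),(*START['orange'],97))
s=vision.camera('scene')
for n,uv in dict(red=(266,258),yellow=(302,280),blue=(254,295)).items(): print(n,blob(s,n,uv,15)[0].round(1))
print(proj(s,(*C,104)))
cv2.imwrite('pics/w5.png',cv2.resize(s['image'][170:360,200:400],None,fx=3,fy=3,interpolation=cv2.INTER_NEAREST)[:,:,::-1])"
```

```text
t 7.0 tcp [ 507.4 -109.1  175.6] F [ 1.  -0.3  1. ] w 30.1 yaw -50.0 tilt [-0.001  0.001 -1.   ]
[ 471.2 -346.2  175. ] -> [ 0.05 15.82 18.03]
[ 471.2 -346.2   97. ] -> [ 7.8   0.01 -0.01]
red [265.2 263.1]
yellow [301.6 283.9]
blue [253.6 297.5]
[273.0573518  269.97649362]
```

View pics/w5.png

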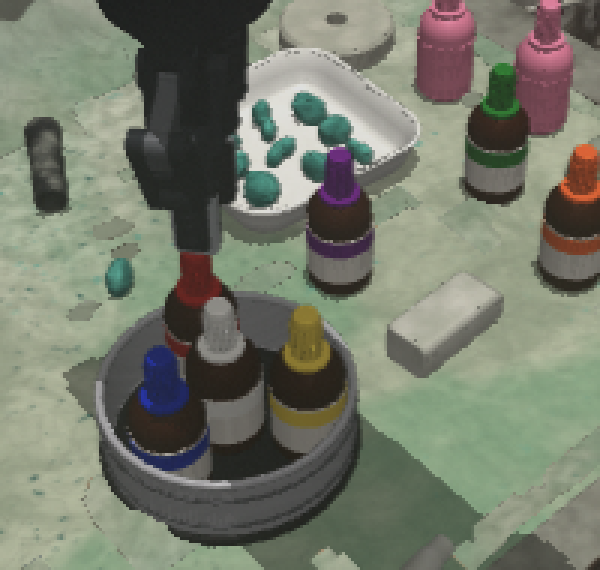

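White is upright in the middle: cap (273,271), predicted (273,270), and the others didn't move. Next is orange.

Request:
step_arm --fingers '[0.3, 0.3, 0.3, -0.06, -0.06, -0.06, -0.06, -0.06]' --travel '[[0, 2, 2.25], [0, 2, 2.25], [0, 2, 2.25], [0, 2, 2.25], [0, 2, 2.25], [0, 2, 2.25], [0, 2, 2.25], [0, 1.8, 2.3]]' --rotation '[[0, 0, 0], [0, 0, 0], [0, 0, 0], [0, 0, 0], [0, 0, 0], [0, 0, 0], [0, 0, 0], [0, 0, 0]]'

```text
t: 7.72
tcp_pos: [471.0, -348.0, 175.0]
orientation: [0.242, 0.664, 0.242, -0.664]
ft_force: [-0.0, 0.2, 0.5]
width: 45.1
```

Request:
step_arm --fingers '[-0.06, -0.06, -0.06, -0.06, -0.06]' --travel '[[0, 0, 0], [1, 0, 0], [1.5, 0, 0], [0, 0, 0], [0, 0, 0]]' --rotation '[[0, 0, 0], [0, 0, 0], [0, 0, 0], [0, 0, 0], [0, 0, 0]]'

```text
t: 8.13
tcp_pos: [471.2, -345.0, 149.0]
orientation: [-0.242, -0.664, -0.243, 0.665]
ft_force: [-0.7, -0.4, -0.9]
width: 45.4
```

```bash
python3 -c "
from h import *
go((*START['orange'],96))
s=vision.camera('scene');p=get_obs()['tcp_pos']
b=blob(s,'orange',(394,227),15); print(b, proj(s,(p[0],p[1],76)),proj(s,(*START['orange'],76)))
print(proj(s,(p[0],p[1],132)))
cv2.imwrite('pics/o1.png',cv2.resize(s['image'][160:280,340:450],None,fx=5,fy=5,interpolation=cv2.INTER_NEAREST)[:,:,::-1])"
```

```text
t 8.13 tcp [ 471.2 -345.   149. ] F [-0.7 -0.4 -0.9] w 45.4 yaw -49.9 tilt [-0.001  0.001 -1.   ]
[ 471.2 -346.2   96. ] -> [5.3  0.1  0.08]
(array([393.58823529, 228.73529412]), np.int32(204), array([386, 218,  15,  20], dtype=int32)) [393.18197712 228.8758516 ] [393.66945495 228.78009131]
[396.73364059 203.24312716]
```

The orange cap is at (393.6,228.7), predicted (393.7,228.8). Grip.

Request:
step_arm --fingers '[-0.06, -0.06, -0.06, -0.06, 0.5, 1, 1, 1]' --travel '[[2, 0.1, 0.1], [2, 0, 0], [1, 0, 0], [0.3, 0, 0], [0, 0, 0], [0, 0, 0], [0, 0, 0], [0, 0, 0]]' --rotation '[[0, 0, 0], [0, 0, 0], [0, 0, 0], [0, 0, 0], [0, 0, 0], [0, 0, 0], [0, 0, 0], [0, 0, 0]]'

```text
t: 8.85
tcp_pos: [471.8, -348.0, 98.0]
orientation: [0.242, 0.665, 0.242, -0.664]
ft_force: [-1.2, 0.9, 6.9]
width: 13.3
```

Request:
step_arm --fingers '[1, 1, 1]' --travel '[[0, 0, 0], [0, 0, 0], [0, 0, 0]]' --rotation '[[0, 0, 0], [0, 0, 0], [0, 0, 0]]'

```text
t: 9.1
tcp_pos: [471.8, -348.1, 98.0]
orientation: [0.242, 0.665, 0.242, -0.664]
ft_force: [-0.3, 1.8, 8.6]
width: 13.3
```

```bash
python3 -c "
from h import *
o=get_obs()['tcp_pos'];e=np.array(o[:2])-START['orange'];go();print(e)
g=GOAL['orange'];print(g)
go((o[0],o[1],220),(*g,220),(*g,130))"
```

```text
t 9.1 tcp [ 471.8 -348.1   98. ] F [-0.3  1.8  8.6] w 13.3 yaw -50.0 tilt [ 0.001 -0.001 -1.   ]
[ 0.5822828  -1.86547377]
[ 514.27802558 -152.64476512]
t 9.1 tcp [ 471.8 -348.1   98. ] F [-0.3  1.8  8.6] w 13.3 yaw -50.0 tilt [ 0.001 -0.001 -1.   ]
[ 471.8 -348.1  220. ] -> [-1.22e+01  2.00e-02 -1.00e-02]
[ 514.3 -152.6  220. ] -> [-1.000e-02 -1.223e+01 -1.582e+01]
[ 514.3 -152.6  130. ] -> [ 9.   -0.01  0.01]
```

Request:
step_arm --fingers '[1, 1, 1, 1, 1, 1, 1, 1]' --travel '[[-0.5, 0, 0], [-2.2, 0, 0], [-2.5, 0, 0], [-2.5, -0.5, -0.6], [-2.5, -1, -1.4], [-2, -1.5, -2], [0, -1.9, -2.4], [0, -1.9, -2.4]]' --rotation '[[0, 0, 0], [0, 0, 0], [0, 0, 0], [0, 0, 0], [0, 0, 0], [0, 0, 0], [0, 0, 0], [0, 0, 0]]'

```text
t: 9.77
tcp_pos: [495.4, -238.6, 221.0]
orientation: [0.242, 0.665, 0.241, -0.664]
ft_force: [0.9, 0.1, -0.9]
width: 13.0
```

Request:
step_arm --fingers '[1, 1, 1, 1, 1, 1]' --travel '[[0, -1.9, -2.4], [0, -1.9, -2.4], [0, -1.5, -2.1], [0, 0, 0], [0, 0, 0], [0, 0, 0]]' --rotation '[[0, 0, 0], [0, 0, 0], [0, 0, 0], [0, 0, 0], [0, 0, 0], [0, 0, 0]]'

```text
t: 10.27
tcp_pos: [513.5, -154.7, 219.2]
orientation: [0.242, 0.664, 0.242, -0.664]
ft_force: [0.9, -0.2, -0.8]
width: 13.1
```

```bash
python3 -c "
from h import *
g=(514.3,-153.9)
go((*g,220),(*g,118))
s=vision.camera('scene')
cv2.imwrite('pics/o2.png',cv2.resize(s['image'][150:350,200:400],None,fx=3,fy=3,interpolation=cv2.INTER_NEAREST)[:,:,::-1])"
```

```text
t 10.27 tcp [ 513.5 -154.7  219.2] F [ 0.9 -0.2 -0.8] w 13.1 yaw -50.0 tilt [ 0. -0. -1.]
[ 514.3 -153.9  220. ] -> [-0.08 -0.01 -0.12]
[ 514.3 -153.9  118. ] -> [ 1.02e+01 -1.00e-02 -0.00e+00]
```

View pics/o2.png

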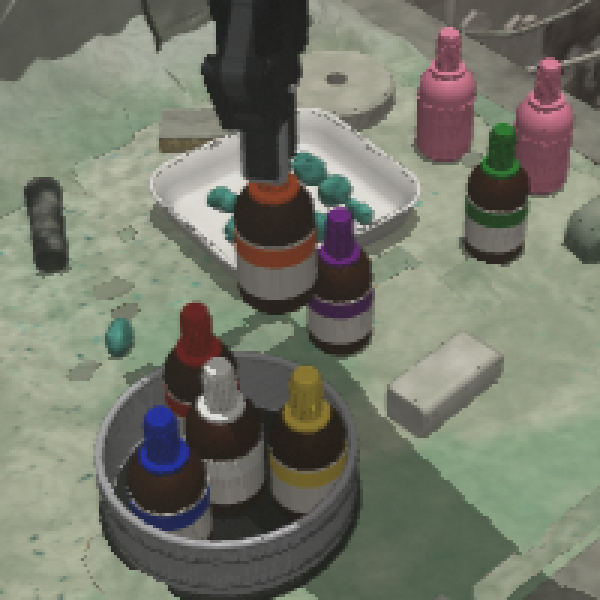

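```bash
python3 -c "
from h import *
s=vision.camera('scene');p=get_obs()['tcp_pos'];print(np.round(p,1))
m=mask(s['image'],'orange');n,l,st,ce=cv2.connectedComponentsWithStats(m)
for i in range(1,n):
  if st[i,4]>20: print(ce[i].round(1),st[i])
for z in (192,190,160,121): print(z,proj(s,(p[0],p[1],z)).round(1))
h,sa,v=cv2.split(cv2.cvtColor(s['image'],cv2.COLOR_RGB2HSV))
for r in range(206,252,5): print(r,''.join('#' if v[r,c]<70 else '.' for c in range(265,325)))
print([proj(s,(p[0]+a,p[1]+b,160))[0].round(1) for a,b in((0,0),(-.77,-.64))])"
```

```text
[ 513.3 -155.3  219. ]
[291.3 213.6] [283 208  17  10 109]
[291.7 234.5] [279 229  26  10 136]
[408.8 375.2] [401 371  18   9  44]
192 [291.6 209.4]
190 [291.6 210.5]
160 [292.3 226.5]
121 [293.1 246.1]
206 .................############...............................
211 ............................................................
216 ..............#####..............######...#####.............
221 .............###########################............#.......
226 ..............##########################....#..####.........
231 .....................##########............###.#####........
236 .........................................#............####..
241 .........................................##################.
246 ...............##.....................####################..
251 ..................##########################.........######.
[np.float64(292.3), np.float64(293.0)]
```

Measured, the collar at (291.3,213.6) lies on the tool axis (291.6), so the grip is centred. Lowering.

Request:
step_arm --fingers '[1, 1, 1, 1, 1, 1, 1]' --travel '[[2.5, 0, -0.1], [2.5, 0, 0], [2, 0, 0], [1.5, 0, 0], [1, 0, 0], [0.5, 0, 0], [0, 0, 0]]' --rotation '[[0, 0, 0], [0, 0, 0], [0, 0, 0], [0, 0, 0], [0, 0, 0], [0, 0, 0], [0, 0, 0]]'

```text
t: 10.95
tcp_pos: [513.9, -154.0, 118.2]
orientation: [-0.242, -0.664, -0.242, 0.665]
ft_force: [-0.5, -0.3, -1.2]
width: 13.7
```

Request:
step_arm --fingers '[1, 1, 1, 1, 1, 1]' --travel '[[0.5, 0, 0], [0.4, 0, 0], [0.3, 0, 0], [0.1, 0, 0], [0, 0, 0], [0, 0, 0]]' --rotation '[[0, 0, 0], [0, 0, 0], [0, 0, 0], [0, 0, 0], [0, 0, 0], [0, 0, 0]]'

```text
t: 11.45
tcp_pos: [514.4, -153.5, 106.0]
orientation: [0.242, 0.664, 0.242, -0.664]
ft_force: [0.3, 0.5, -1.2]
width: 13.3
```

Request:
step_arm --fingers '[1, 1, 1]' --travel '[[0.1, 0, 0], [0.1, 0, 0], [0, 0, 0]]' --rotation '[[0, 0, 0], [0, 0, 0], [0, 0, 0]]'

```text
t: 11.7
tcp_pos: [514.7, -153.5, 104.1]
orientation: [0.242, 0.665, 0.242, -0.664]
ft_force: [-0.7, -0.4, 2.7]
width: 13.3
```

Request:
step_arm --fingers '[1, 1]' --travel '[[0.1, 0, 0], [0, 0, 0]]' --rotation '[[0, 0, 0], [0, 0, 0]]'

```text
t: 11.87
tcp_pos: [515.4, -153.6, 104.0]
orientation: [0.242, 0.665, 0.242, -0.664]
ft_force: [-2.7, 1.6, 17.7]
width: 13.2
```

Request:
step_arm --fingers '[1, 0.3, 0.3, 0.3, 0.3, 0.3, 0.3, 0.3]' --travel '[[-0.1, 0, 0], [0, 0, 0], [0, 0, 0], [0, 0, 0], [-0.5, 0, 0], [-2, 0, 0], [-2.5, 0, 0], [-2.5, 0, 0]]' --rotation '[[0, 0, 0], [0, 0, 0], [0, 0, 0], [0, 0, 0], [0, 0, 0], [0, 0, 0], [0, 0, 0], [0, 0, 0]]'

```text
t: 12.53
tcp_pos: [513.9, -153.3, 179.6]
orientation: [-0.242, -0.664, -0.242, 0.665]
ft_force: [0.3, 0.5, 0.6]
width: 29.7
```

```bash
python3 -c "
from h import *
go((*START['green'],179),(*START['green'],98))
s=vision.camera('scene')
for n,uv in dict(red=(266,258),yellow=(302,280),blue=(254,295),orange=(305,255)).items(): print(n,(blob(s,n,uv,15) or '?')[0])
print('orange goal',proj(s,(*GOAL['orange'],82)))
h=cv2.cvtColor(s['image'][180:225,350:385],cv2.COLOR_RGB2HSV);m=(h[...,0]>45)&(h[...,0]<80)&(h[...,1]>100)
ys,xs=np.nonzero(m);print('green',xs.mean()+350,ys.mean()+180,len(xs),xs.min()+350,xs.max()+350,ys.min()+180,ys.max()+180,proj(s,(*START['green'],76)))
cv2.imwrite('pics/o3.png',cv2.resize(s['image'][170:360,200:400],None,fx=3,fy=3,interpolation=cv2.INTER_NEAREST)[:,:,::-1])"
```

```text
t 12.53 tcp [ 513.9 -153.3  179.6] F [0.3 0.5 0.6] w 29.7 yaw -50.0 tilt [-0.001  0.001 -1.   ]
[ 558.1 -368.6  179. ] -> [ 0.04 19.32 10.47]
[ 558.1 -368.6   98. ] -> [ 8.1   0.01 -0.  ]
red [265.07109005 261.91943128]
yellow [301.53754941 283.74703557]
blue [253.77821012 297.19455253]
orange ?
orange goal [292.24453575 264.76788558]
green 366.2455357142857 206.64285714285714 224 357 374 191 224 [366.81517672 201.32286324]
```

View pics/o3.png

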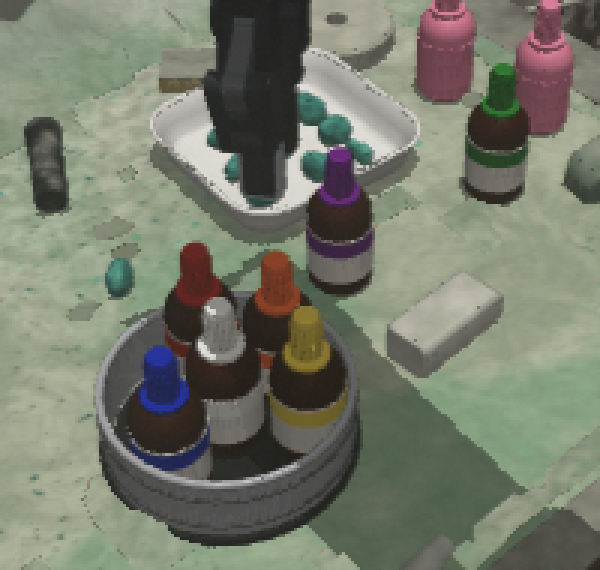

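Orange is upright between red and yellow at (292,263). Next is green at (367,201). The pink decoys stay clear.

Request:
step_arm --fingers '[0.3, 0.3, 0.3, -0.06, -0.06, -0.06, -0.06, -0.06]' --travel '[[0, 2.4, 1.3], [0, 2.4, 1.3], [0, 2.4, 1.3], [0, 2.4, 1.3], [0, 2.4, 1.3], [0, 2.4, 1.3], [0, 2.4, 1.3], [0, 2.5, 1.3]]' --rotation '[[0, 0, 0], [0, 0, 0], [0, 0, 0], [0, 0, 0], [0, 0, 0], [0, 0, 0], [0, 0, 0], [0, 0, 0]]'

```text
t: 13.25
tcp_pos: [558.9, -369.4, 178.9]
orientation: [-0.242, -0.664, -0.242, 0.664]
ft_force: [-0.2, -0.1, 0.4]
width: 45.1
```

Request:
step_arm --fingers '[-0.06, -0.06, -0.06, -0.06, -0.06, -0.06]' --travel '[[0, 0, 0], [1, 0, 0], [2, 0, 0], [0, 0, 0], [0, 0, 0], [0, 0, 0]]' --rotation '[[0, 0, 0], [0, 0, 0], [0, 0, 0], [0, 0, 0], [0, 0, 0], [0, 0, 0]]'

```text
t: 13.75
tcp_pos: [559.1, -367.5, 149.3]
orientation: [0.242, 0.664, 0.242, -0.664]
ft_force: [-0.1, 0.4, -0.2]
width: 45.1
```

```bash
python3 -c "
from h import *
go((*START['green'],96))
s=vision.camera('scene')
cv2.imwrite('pics/g1.png',cv2.resize(s['image'][140:260,310:430],None,fx=4.5,fy=4.5,interpolation=cv2.INTER_NEAREST)[:,:,::-1])"
```

```text
t 13.75 tcp [ 559.1 -367.5  149.3] F [-0.1  0.4 -0.2] w 45.1 yaw -49.9 tilt [ 0.  0. -1.]
[ 558.1 -368.6   96. ] -> [5.33 0.02 0.15]
```

View pics/g1.png

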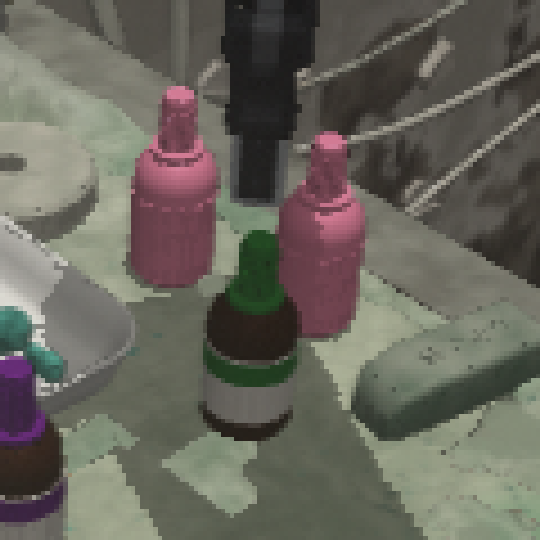

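The green bottle at crop (255,270) lies below the fingers and the pinks are clear. Grip.

Request:
step_arm --fingers '[-0.06, -0.06, -0.06, -0.06, 0.5, 1, 1, 1]' --travel '[[2, 0, 0.05], [2, 0, 0], [1, 0, 0], [0.3, 0, 0], [0, 0, 0], [0, 0, 0], [0, 0, 0], [0, 0, 0]]' --rotation '[[0, 0, 0], [0, 0, 0], [0, 0, 0], [0, 0, 0], [0, 0, 0], [0, 0, 0], [0, 0, 0], [0, 0, 0]]'

```text
t: 14.47
tcp_pos: [559.2, -368.9, 97.2]
orientation: [0.243, 0.665, 0.241, -0.664]
ft_force: [0.7, -0.6, 5.3]
width: 13.8
```

Request:
step_arm --fingers '[1, 1, 1]' --travel '[[0, 0, 0], [0, 0, 0], [0, 0, 0]]' --rotation '[[0, 0, 0], [0, 0, 0], [0, 0, 0]]'

```text
t: 14.72
tcp_pos: [559.3, -368.9, 97.1]
orientation: [0.243, 0.665, 0.241, -0.664]
ft_force: [0.2, -0.1, 6.9]
width: 13.4
```

```bash
python3 -c "
from h import *
o=get_obs()['tcp_pos'];e=np.array(o[:2])-START['green'];print(e)
g=GOAL['green'];
go((o[0],o[1],235),(450,-230,235),(*g,220),(*g,130))"
```

```text
[ 1.16904067 -0.31958865]
t 14.72 tcp [ 559.3 -368.9   97.1] F [ 0.2 -0.1  6.9] w 13.4 yaw -50.0 tilt [ 0.002 -0.001 -1.   ]
[ 559.3 -368.9  235. ] -> [-1.379e+01  3.000e-02 -1.000e-02]
[ 450 -230  235] -> [ -0.04 -17.67  -0.57]
[466.4 -95.7 220. ] -> [ 1.49 -9.24 -9.89]
[466.4 -95.7 130. ] -> [ 9.   -0.02  0.01]
```

Request:
step_arm --fingers '[1, 1, 1, 1, 1, 1, 1, 1]' --travel '[[-0.5, 0, 0], [-2.5, 0, 0], [-2.5, 0, 0], [-2.5, 0, 0], [-2.5, -1.2, -0.5], [-2.5, -1.8, -0.7], [0, -2.9, -1.1], [0, -2.9, -1.1]]' --rotation '[[0, 0, 0], [0, 0, 0], [0, 0, 0], [0, 0, 0], [0, 0, 0], [0, 0, 0], [0, 0, 0], [0, 0, 0]]'

```text
t: 15.38
tcp_pos: [528.0, -279.0, 227.8]
orientation: [0.242, 0.665, 0.241, -0.664]
ft_force: [0.1, 0.0, -1.3]
width: 13.1
```

Request:
step_arm --fingers '[1, 1, 1, 1, 1, 1, 1, 1]' --travel '[[0, -2.9, -1.1], [0, -2.9, -1.1], [0, -2.9, -1.1], [0, -2.9, -1.2], [0, -2.9, -1.2], [0, -2.8, -1.2], [0, 0, 0], [0, 0, 0]]' --rotation '[[0, 0, 0], [0, 0, 0], [0, 0, 0], [0, 0, 0], [0, 0, 0], [0, 0, 0], [0, 0, 0], [0, 0, 0]]'

```text
t: 16.05
tcp_pos: [469.2, -101.1, 226.6]
orientation: [0.243, 0.664, 0.243, -0.664]
ft_force: [-0.8, -0.4, -0.7]
width: 13.1
```

Request:
step_arm --fingers '[1, 1]' --travel '[[0, 0, 0], [0, 0, 0]]' --rotation '[[0, 0, 0], [0, 0, 0]]'

```text
t: 16.22
tcp_pos: [469.6, -103.3, 226.0]
orientation: [0.242, 0.665, 0.242, -0.664]
ft_force: [0.8, -0.4, -0.3]
width: 13.2
```

```bash
python3 -c "
from h import *
g=(467,-96.4)
go((*g,220),(*g,117))
s=vision.camera('scene');p=get_obs()['tcp_pos']
for z in (p[2]-28,p[2]-55): print(z,proj(s,(p[0],p[1],z)))
h=cv2.cvtColor(s['image'],cv2.COLOR_RGB2HSV);m=((h[...,0]>50)&(h[...,0]<75)&(h[...,1]>140)).astype(np.uint8)
n,l,st,ce=cv2.connectedComponentsWithStats(m)
for i in range(1,n):
  if st[i,4]>25: print(ce[i].round(1),st[i])
cv2.imwrite('pics/g2.png',cv2.resize(s['image'][150:350,190:390],None,fx=3,fy=3,interpolation=cv2.INTER_NEAREST)[:,:,::-1])"
```

```text
t 16.22 tcp [ 469.6 -103.3  226. ] F [ 0.8 -0.4 -0.3] w 13.2 yaw -50.0 tilt [ 0. -0. -1.]
[467.  -96.4 220. ] -> [ 0.6  -0.7  -0.24]
[467.  -96.4 117. ] -> [10.3 -0.   0. ]
197.8949179736694 [281.84179843 236.99272311]
170.8949179736694 [282.7905956  251.98435271]
```

View pics/g2.png

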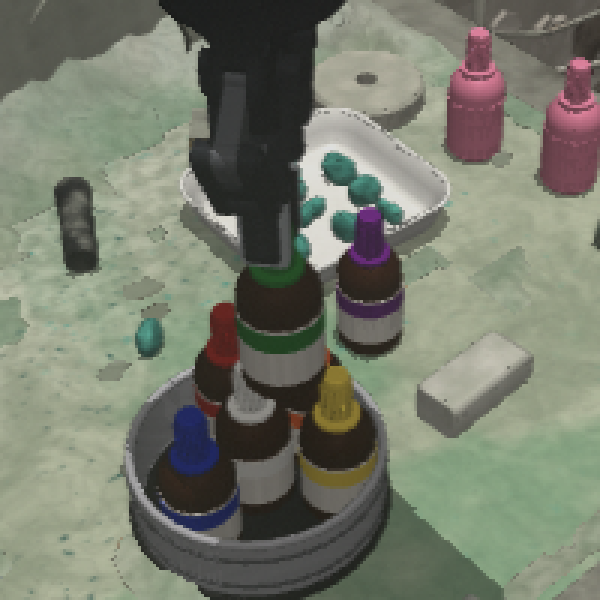

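Green is upright. Collar is at (282.7,239), tool axis at 281.8, so I aim 1 mm the other way and lower.

Request:
step_arm --fingers '[1, 1, 1, 1, 1, 1, 1, 1]' --travel '[[0.5, -0.7, -0.35], [2.5, 0, 0], [2.5, 0, 0], [2.3, 0, 0], [1.5, 0, 0], [1, 0, 0], [0.5, 0, 0], [0, 0, 0]]' --rotation '[[0, 0, 0], [0, 0, 0], [0, 0, 0], [0, 0, 0], [0, 0, 0], [0, 0, 0], [0, 0, 0], [0, 0, 0]]'

```text
t: 16.93
tcp_pos: [467.2, -94.7, 117.0]
orientation: [-0.242, -0.664, -0.242, 0.665]
ft_force: [-0.4, -0.1, -1.1]
width: 13.3
```

Request:
step_arm --fingers '[1, 1, 1, 1, 1, 1]' --travel '[[0.5, 0, 0], [0.3, 0, 0], [0.2, 0, 0], [0, 0, 0], [0, 0, 0], [0, 0, 0]]' --rotation '[[0, 0, 0], [0, 0, 0], [0, 0, 0], [0, 0, 0], [0, 0, 0], [0, 0, 0]]'

```text
t: 17.43
tcp_pos: [467.8, -94.8, 108.1]
orientation: [0.242, 0.665, 0.242, -0.664]
ft_force: [0.0, -0.2, -0.5]
width: 13.4
```

Request:
step_arm --fingers '[1, 1, 1, 1, 1]' --travel '[[0.2, 0, 0], [0.1, 0, 0], [0.1, 0, 0], [0, 0, 0], [0, 0, 0]]' --rotation '[[0, 0, 0], [0, 0, 0], [0, 0, 0], [0, 0, 0], [0, 0, 0]]'

```text
t: 17.85
tcp_pos: [467.6, -94.8, 103.7]
orientation: [-0.242, -0.664, -0.242, 0.664]
ft_force: [0.4, 1.1, -1.2]
width: 13.5
```

Request:
step_arm --fingers '[1, 1]' --travel '[[0.1, 0, 0], [0, 0, 0]]' --rotation '[[0, 0, 0], [0, 0, 0]]'

```text
t: 18.02
tcp_pos: [468.1, -94.8, 103.1]
orientation: [0.242, 0.665, 0.242, -0.664]
ft_force: [-0.8, -1.1, 5.1]
width: 13.3
```

Contact at 103.1 as expected. Release.

Request:
step_arm --fingers '[1, 0.3, 0.3, 0.3, 0.3, 0.3, 0.3, 0.3]' --travel '[[0, 0, 0], [0, 0, 0], [0, 0, 0], [0, 0, 0], [-0.5, 0, 0], [-2, 0, 0], [-2.5, 0, 0], [-2.5, 0, 0]]' --rotation '[[0, 0, 0], [0, 0, 0], [0, 0, 0], [0, 0, 0], [0, 0, 0], [0, 0, 0], [0, 0, 0], [0, 0, 0]]'

```text
t: 18.68
tcp_pos: [467.2, -94.6, 178.8]
orientation: [-0.242, -0.664, -0.242, 0.665]
ft_force: [0.7, -0.8, -0.6]
width: 29.9
```

```bash
python3 -c "
from h import *
go((*START['purple'],178),(*START['purple'],150))
s=vision.camera('scene')
h=cv2.cvtColor(s['image'][215:250,295:330],cv2.COLOR_RGB2HSV);m=(h[...,0]>130)&(h[...,0]<155)&(h[...,1]>110)
ys,xs=np.nonzero(m);print('purple',xs.mean()+295,ys.mean()+215,len(xs),xs.min()+295,xs.max()+295,ys.min()+215,ys.max()+215,proj(s,(*START['purple'],76)))
cv2.imwrite('pics/g3.png',cv2.resize(s['image'][180:360,200:390],None,fx=3,fy=3,interpolation=cv2.INTER_NEAREST)[:,:,::-1])"
```

```text
t 18.68 tcp [467.2 -94.6 178.8] F [ 0.7 -0.8 -0.6] w 29.9 yaw -49.9 tilt [-0.001  0.001 -1.   ]
[ 562 -239  178] -> [ 0.06 17.16  2.03]
[ 562 -239  150] -> [ 2.8  0.  -0. ]
purple 312.44827586206895 229.5241379310345 145 306 319 219 238 [313.40884593 229.84517952]
```

View pics/g3.png

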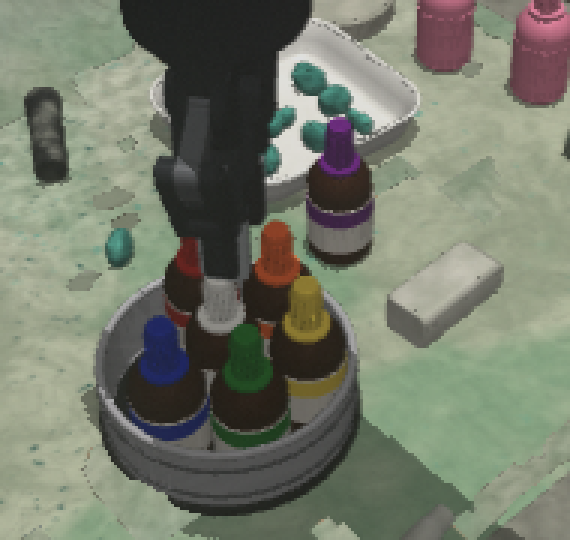

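Green is upright between yellow and blue at crop (248,360). Last is purple at (312,230), 1 px left of my estimate.

Request:
step_arm --fingers '[0.3, 0.3, 0.3, 0.3, -0.06, -0.06, -0.06, -0.06]' --travel '[[0, 2.45, 0.27], [0, 2.45, 0.27], [0, 2.45, 0.27], [0, 2.45, 0.27], [0, 2.45, 0.27], [0, 2.45, 0.27], [0, 2.45, 0.27], [0, 0, 0]]' --rotation '[[0, 0, 0], [0, 0, 0], [0, 0, 0], [0, 0, 0], [0, 0, 0], [0, 0, 0], [0, 0, 0], [0, 0, 0]]'

```text
t: 19.4
tcp_pos: [564.9, -242.4, 177.7]
orientation: [0.241, 0.665, 0.24, -0.665]
ft_force: [-1.9, 1.0, 0.7]
width: 45.4
```

Request:
step_arm --fingers '[-0.06, -0.06, -0.06, -0.06, -0.06]' --travel '[[1, 0, 0], [2, 0, 0], [0, 0, 0], [0, 0, 0], [0, 0, 0]]' --rotation '[[0, 0, 0], [0, 0, 0], [0, 0, 0], [0, 0, 0], [0, 0, 0]]'

```text
t: 19.82
tcp_pos: [563.5, -237.7, 148.3]
orientation: [0.242, 0.664, 0.242, -0.664]
ft_force: [-1.0, 0.4, -0.8]
width: 45.5
```

```bash
python3 -c "
from h import *
go((563,-238.2,96))"
```

```text
t 19.82 tcp [ 563.5 -237.7  148.3] F [-1.   0.4 -0.8] w 45.5 yaw -49.9 tilt [ 0.  0. -1.]
[ 563.  -238.2   96. ] -> [5.23 0.01 0.07]
```

Request:
step_arm --fingers '[-0.06, -0.06, -0.06, -0.06, 0.5, 1, 1, 1]' --travel '[[2, 0, 0.05], [2, 0, 0], [1, 0, 0], [0.2, 0, 0], [0, 0, 0], [0, 0, 0], [0, 0, 0], [0, 0, 0]]' --rotation '[[0, 0, 0], [0, 0, 0], [0, 0, 0], [0, 0, 0], [0, 0, 0], [0, 0, 0], [0, 0, 0], [0, 0, 0]]'

```text
t: 20.48
tcp_pos: [563.9, -238.8, 97.2]
orientation: [0.242, 0.665, 0.242, -0.664]
ft_force: [-1.3, 1.1, 7.5]
width: 13.5
```

Request:
step_arm --fingers '[1, 1, 1]' --travel '[[0, 0, 0], [0, 0, 0], [0, 0, 0]]' --rotation '[[0, 0, 0], [0, 0, 0], [0, 0, 0]]'

```text
t: 20.73
tcp_pos: [563.9, -238.8, 97.2]
orientation: [0.242, 0.665, 0.242, -0.664]
ft_force: [-0.8, 0.7, 7.7]
width: 13.2
```

```bash
python3 -c "
from h import *
o=get_obs()['tcp_pos'];g=GOAL['purple']+[.6,-.8]
go((o[0],o[1],225),(*g,225))"
```

```text
t 20.73 tcp [ 563.9 -238.8   97.2] F [-0.8  0.7  7.7] w 13.2 yaw -50.0 tilt [ 0.002 -0.001 -1.   ]
[ 563.9 -238.8  225. ] -> [-1.278e+01  2.000e-02 -1.000e-02]
[540.3 -83.4 225. ] -> [-1.000e-02 -1.341e+01 -8.190e+00]
```

Request:
step_arm --fingers '[1, 1, 1, 1, 1, 1, 1, 1]' --travel '[[-0.5, 0, 0], [-2.5, 0, 0], [-2.5, 0, 0], [-2.5, 0, 0], [-2.5, 0, 0], [-2.3, -1.4, -0.9], [0, -2.4, -1.45], [0, -2.4, -1.45]]' --rotation '[[0, 0, 0], [0, 0, 0], [0, 0, 0], [0, 0, 0], [0, 0, 0], [0, 0, 0], [0, 0, 0], [0, 0, 0]]'

```text
t: 21.4
tcp_pos: [552.7, -166.7, 226.1]
orientation: [0.242, 0.666, 0.241, -0.664]
ft_force: [0.5, 2.0, -0.9]
width: 13.3
```

Request:
step_arm --fingers '[1, 1, 1, 1, 1, 1, 1]' --travel '[[0, -2.4, -1.45], [0, -2.4, -1.45], [0, -2.4, -1.5], [0, 0, 0], [0, 0, 0], [0, 0, 0], [0, 0, 0]]' --rotation '[[0, 0, 0], [0, 0, 0], [0, 0, 0], [0, 0, 0], [0, 0, 0], [0, 0, 0], [0, 0, 0]]'

```text
t: 21.98
tcp_pos: [539.8, -84.3, 224.1]
orientation: [0.242, 0.665, 0.241, -0.665]
ft_force: [0.1, 0.3, -0.7]
width: 13.0
```

```bash
python3 -c "
from h import *
g=GOAL['purple']+[.6,-.8]
go((*g,220),(*g,117))
s=vision.camera('scene');p=get_obs()['tcp_pos']
for z in (p[2]-28,p[2]-58): print(z,proj(s,(p[0],p[1],z)))
m=mask(s['image'],'purple');n,l,st,ce=cv2.connectedComponentsWithStats(m)
for i in range(1,n):
  if st[i,4]>15: print(ce[i].round(1),st[i])
cv2.imwrite('pics/p2.png',cv2.resize(s['image'][130:350,170:390],None,fx=2.7,fy=2.7,interpolation=cv2.INTER_NEAREST)[:,:,::-1])"
```

```text
t 21.98 tcp [539.8 -84.3 224.1] F [ 0.1  0.3 -0.7] w 13.0 yaw -50.0 tilt [ 0. -0. -1.]
[540.3 -83.4 220. ] -> [ 0.41 -0.04 -0.1 ]
[540.3 -83.4 117. ] -> [10.3 -0.   0. ]
195.94044765364526 [239.59966339 219.09311556]
165.94044765364526 [241.83233218 235.48735615]
```

View pics/p2.png

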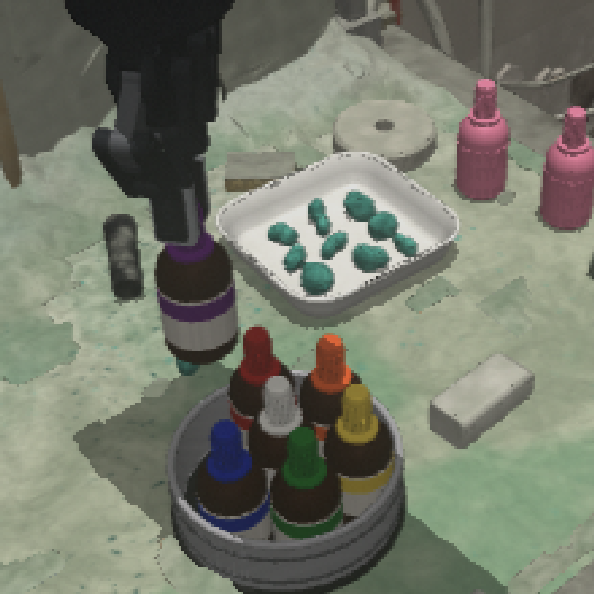

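Purple's collar (240.4,223) lies on the tool axis (240.1) and the bottle is upright. The gap between blue and red is free. Lower it.

Request:
step_arm --fingers '[1, 1, 1, 1, 1, 1, 1, 1]' --travel '[[0.5, -0.05, -0.1], [2.5, 0, 0], [2.5, 0, 0], [2.2, 0, 0], [1.5, 0, 0], [1, 0, 0], [0.5, 0, 0], [0, 0, 0]]' --rotation '[[0, 0, 0], [0, 0, 0], [0, 0, 0], [0, 0, 0], [0, 0, 0], [0, 0, 0], [0, 0, 0], [0, 0, 0]]'

```text
t: 22.7
tcp_pos: [539.8, -82.4, 116.0]
orientation: [-0.242, -0.664, -0.242, 0.665]
ft_force: [-0.7, 0.7, -0.7]
width: 13.2
```

Request:
step_arm --fingers '[1, 1, 1, 1, 1, 1]' --travel '[[0.5, 0, 0], [0.3, 0, 0], [0.2, 0, 0], [0, 0, 0], [0, 0, 0], [0, 0, 0]]' --rotation '[[0, 0, 0], [0, 0, 0], [0, 0, 0], [0, 0, 0], [0, 0, 0], [0, 0, 0]]'

```text
t: 23.2
tcp_pos: [540.3, -82.2, 107.2]
orientation: [0.242, 0.665, 0.242, -0.664]
ft_force: [0.5, -0.6, -1.0]
width: 13.6
```

Request:
step_arm --fingers '[1, 1, 1, 1, 1]' --travel '[[0.2, 0, 0], [0.1, 0, 0], [0.05, 0, 0], [0, 0, 0], [0, 0, 0]]' --rotation '[[0, 0, 0], [0, 0, 0], [0, 0, 0], [0, 0, 0], [0, 0, 0]]'

```text
t: 23.62
tcp_pos: [540.1, -82.2, 103.3]
orientation: [-0.242, -0.664, -0.242, 0.664]
ft_force: [-0.6, -0.5, -1.0]
width: 13.2
```

Request:
step_arm --fingers '[1, 1]' --travel '[[0.1, 0, 0], [0, 0, 0]]' --rotation '[[0, 0, 0], [0, 0, 0]]'

```text
t: 23.78
tcp_pos: [540.9, -82.1, 103.2]
orientation: [0.242, 0.665, 0.242, -0.664]
ft_force: [-2.4, 1.3, 13.6]
width: 13.6
```

Contact at 103.2. Release, rise, and withdraw over the front right.

Request:
step_arm --fingers '[1, 0.3, 0.3, 0.3, 0.3, 0.3, 0.3, 0.3]' --travel '[[-0.05, 0, 0], [0, 0, 0], [0, 0, 0], [0, 0, 0], [-0.5, 0, 0], [-2, 0, 0], [-2.5, 0, 0], [-2.5, 0, 0]]' --rotation '[[0, 0, 0], [0, 0, 0], [0, 0, 0], [0, 0, 0], [0, 0, 0], [0, 0, 0], [0, 0, 0], [0, 0, 0]]'

```text
t: 24.45
tcp_pos: [539.7, -82.0, 178.6]
orientation: [-0.242, -0.664, -0.242, 0.665]
ft_force: [0.0, 0.0, 0.7]
width: 30.0
```

Request:
step_arm --fingers '[0.3, 0.3, 0.3, 0.3, 0.3, 0.3, 0.3, 0.3]' --travel '[[-2.5, 0, 0], [-2.5, 0.5, 0.4], [0, 2.5, 1.8], [0, 2.5, 1.8], [0, 2.5, 1.8], [0, 2.5, 1.8], [0, 2.5, 1.8], [0, 2.5, 1.8]]' --rotation '[[0, 0, 0], [0, 0, 0], [0, 0, 0], [0, 0, 0], [0, 0, 0], [0, 0, 0], [0, 0, 0], [0, 0, 0]]'

```text
t: 25.12
tcp_pos: [553.9, -274.4, 228.2]
orientation: [0.242, 0.664, 0.242, -0.664]
ft_force: [0.6, 0.9, -0.0]
width: 30.1
```

Request:
step_arm --fingers '[0.3, 0.3, 0.3, 0.3, 0.3, 0.3, 0.3]' --travel '[[0, 2.5, 1.8], [0, 2.5, 1.8], [0, 2.5, 1.8], [0, 2.5, 1.8], [0, 0, 0], [0, 0, 0], [0, 0, 0]]' --rotation '[[0, 0, 0], [0, 0, 0], [0, 0, 0], [0, 0, 0], [0, 0, 0], [0, 0, 0], [0, 0, 0]]'

```text
t: 25.7
tcp_pos: [563.3, -395.3, 227.7]
orientation: [0.242, 0.664, 0.242, -0.664]
ft_force: [0.0, 0.6, -0.4]
width: 29.9
```

```bash
python3 -c "
from h import *
go()
s=vision.camera('scene');t=vision.camera('top')
a=cv2.resize(s['image'][210:360,220:370],(396,396));b=cv2.resize(t['image'][190:320,200:330],(396,396))
cv2.imwrite('pics/f.png',np.hstack([a,b])[:,:,::-1])
for n,uv in dict(red=(261,228),yellow=(268,272),blue=(226,257),white=(252,252),orange=(280,245),green=(235,275),purple=(240,235)).items():
    q=blob(t,n,uv,14)
    if q: 
        P=plane(t,*q[0],83)[:2]+[1.9,1.6]-C; print(n,q[0].round(1),'r',np.hypot(*P).round(1),'deg',np.degrees(np.arctan2(P[1],P[0])).round(0))"
```

```text
t 25.7 tcp [ 563.3 -395.3  227.7] F [ 0.   0.6 -0.4] w 29.9 yaw -50.0 tilt [-0.     0.001 -1.   ]
red [260.  228.5] r 42.8 deg -22.0
yellow [268.1 272. ] r 44.6 deg -139.0
blue [226.2 257.3] r 42.4 deg 101.0
white [250.9 252.2] r 0.3 deg -135.0
orange [276.4 247.8] r 43.8 deg -81.0
green [242.7 275.9] r 42.2 deg 161.0
purple [234.9 233.5] r 41.6 deg 40.0
```

View pics/f.png

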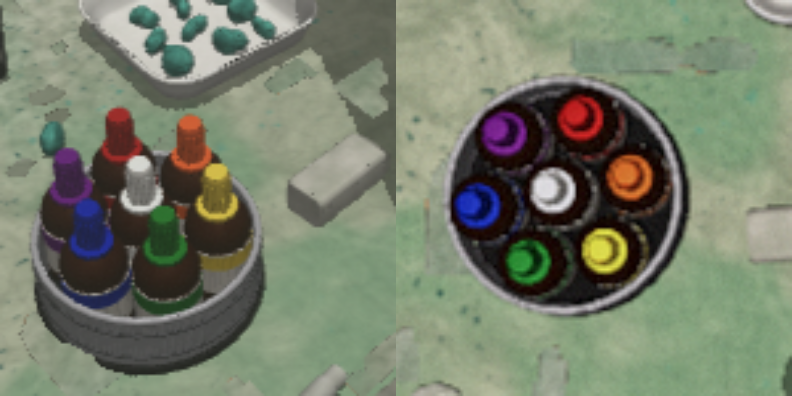

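All seven stand upright in the right order, and the arm is clear.

```bash
python3 -c "
from cell import ctrl
print(ctrl.job_done())"
```

```text
the job is handed in; nothing more can be done
None
```

The job is done and handed in after about 26 s of robot time. All four bottles are in the caddy:
- **White:** on the caddy's axis.
- **Orange:** between red and yellow.
- **Green:** between yellow and blue.
- **Purple:** between blue and red.

I lowered each bottle until it touched the floor, released it with a narrow finger opening and backed out. The largest force I read while setting down was about 26 N (white).

The last pictures show all seven upright. The white bottle's axis is 0.3 mm from the caddy's, and the six others are 42–45 mm out, roughly 60° apart. Red, yellow and blue moved by less than 1 px. The gripper never went down near the wax bars or the pink bottles, though I did not measure the bars again at the end.

Two readings disagreed with what was expected:
- **Camera offset:** the top camera read about 2 mm off from the scene camera and the robot. I corrected for it.
- **Finger opening:** it read 13–14 mm on the 16 mm caps. Every grip held anyway.

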